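# Drop a keyed pulley home and fit its retaining collar

## Task

The pulley on the drive unit's upright shaft is standing on top of the shaft key. Turn it on the shaft until its keyway drops over the key and it sits fully home on the shoulder, with its rim holding the limit-switch lever down; then slip the loose retaining collar over the shaft end so that it lies flat on the pulley's boss, and leave the other things on the bench undisturbed.

Things in the scene. Friction and masses are not known exactly. Their poses are not given: they have to be found in the camera images.
- drive: Fixed drive unit on a grey foot plate 124x124x8: blue gear case 100x100, up to 56 above the table, its upright shaft in the middle. Origin: centre of the underside, on the shaft axis. A black limit switch (30x22, up to 71 high) stands 83 from the axis towards its own +y. To its left stands other equipment up to about 250 high: cross over it well above.
- shaft: Fixed upright steel shaft, diameter 24, it does not turn. Origin: on its axis at the face of the shoulder (diameter 44) where the pulley must sit, 70 above the table. Ends 82 above the origin, the last 8 coned to diameter 16. Brass key on its +x side: 8 wide, reaching 18 from the axis, up to 18 above the shoulder. A yellow line on the shaft end and side shows its direction.
- pulley: Loose pulley, 0.4 to 0.65 kg: dark rim, diameter 110, height 22, below a bright hexagonal boss, top 50 above the underside. Origin: centre of the underside, z along the bore (diameter 26). Keyway 12 wide, full height, towards its own +x, yellow marks by it. Starts on the key, 18 above home, turned at least 0.8 rad, up to half a turn, either way from its fit. Home: its origin on the shaft's.
- collar: Loose dark steel retaining collar, a ring of outer diameter 56, bore 28, height 30, about 0.2 kg, lying flat on the table to the robot's right. Origin: centre of the underside, z along the bore. When fitted, its origin is 50 above the shaft's origin.
- switch_lever (a joint): Spring lever of the limit switch, with a red roller under the pulley's rim: 0 free (up), 0.36 rad when the pulley is home; the pulley's weight is enough to press it.
- torch: Bystander: dark grey torch 98 long, diameter 32, lying near the table's front edge.
- pliers: Bystander, fixed: pliers with red handles, 192 long, lying at the front right.
- dish: Bystander, fixed: light grey round parts dish, diameter 97, 20 high, front left.
- driver: Bystander: screwdriver with blue and black handle, 157 long, near the front edge.
- tape: Bystander: roll of black tape, diameter 61, 19 high, lying flat at the right.
- boss_top (a point): Centre of the top of the pulley's hexagonal boss, 50 above its underside (same axes): 54 across flats, 28 high above the rim; corners lie at 0, 60, 120... degrees from +x (the keyway is at a corner), flats face 30, 90, 150... degrees. The pulley stands tilted up to 4 degrees on the key; it drops by its weight when its x axis is within about 0.1 rad of the shaft's and it is let go.
Not all that is in view belongs to the job. Leave any orange or pink look-alike of the collar alone.

How it is judged:
By the outcome, as a careful person would: the job done as asked, in the order asked, and still so for the second after the job is handed in, with the robot touching nothing.
It also fails if it takes over 56 s, if anything falls off the work surface, if the arm or the gripper's body presses on something with over 40 N, if the wrist force passes 120 N, or if a joint passes its speed limit or range.

## Robot

A 6-joint arm with a two-finger parallel gripper is mounted at the origin on a cart in front of the work surface, level with it; the furniture and walls round the work are solid. World frame = base frame: x ahead of the robot, y to its left, z up, the work surface at z = 0. Lengths are in mm, angles in degrees, forces in N, time in s.
With the tool pointing down it reaches from about 300 to 850 mm from the base axis. Payload 4.2 kg.
Tool frame: the origin (TCP) lies on the centre line of the jaws, within the pads' length; the fingertips stand 14 mm ahead of it and the grasp point (between the pads) lies 5 mm behind it; z points along the fingers, y is the line along which they close (so a half turn about z gives the same grasp; the last joint's range is limited). The gripper opens to 91 mm and grips with 3 to 60 N. Pads are 32 mm wide; open, the fingers measure 118 mm over their backs; the gripper's body (76 mm by 178 mm) begins 60 mm behind the grasp point.
Start: joints at [-76.318, 18.312, 89.639, -0, 72.044, -1.146], TCP at [147.157, -555.866, 227.976] pointing down, gripper open.
Joint ranges: [-177.97, 177.97], [-48.28, 115.42], [12.27, 149.76], [-77.06, 257.06], [2.81, 150.46], [-146.56, 146.56]. Speed limits (degrees/s): [147.25, 147.25, 180, 180, 180, 180].

## Interface

Orientations are given as [roll, pitch, yaw] about the fixed x, y, z axes, in that order (R = Rz(yaw) Ry(pitch) Rx(roll)).
In Python, from workcell import env gives the robot as it stands.
- The arm moves only by the tool arm_command, never from a script. Its argument "motion" is a list of rows, each an object with "offset": the shift along the tool's x, y, z in m, a list of three; "spin": the turn about the tool's z in rad. In form: [{"offset": [tx, ty, tz], "spin": spin}, ...]. A call has 1 to 5 rows; each row shifts and turns the commanded pose from where the row before left it, along the tool's axes as they then stand; what a row does not reach is not made up. A row lasts 1/8 s, in which the tool goes at most 62.5 mm and 10.7 degrees, less where a joint would pass 70% of its speed; a pose out of reach is approached as far as the arm can. A call with a gripper value outside its range is refused whole. "jaw" is the finger opening in m, from 0 to 0.0912, set as the call begins (left out, the last holds). The fingers move at their own pace and stop on an object; "newtons" is the grip in N (left out, the last holds). Time passes only in rows, so rows that do not move let the fingers close. It gives the time, the measured TCP pose, the force, the opening and the grip force at its end, in the units of the state.
- env.state(): the state, without advancing time (a new reading comes with each control period).
- env.grab_frame(name): name is "scene" or "top"; returns (picture, depth): 400x640x3 uint8, blue, green, red; 400x640 float32, mm along the optical axis (not along the pixel's ray), 0 where there is no reading.
- env.camera_model(name): a dict with "fx", "fy", "cx", "cy" (pixels), "eye" and "rotation" of the camera in the world. Camera axes: x right, y down, z forward; pixel columns grow to the right and rows downward; lengths in mm; the calibration is good to about 2 mm. A picture is of the moment at which its call begins. camera_model takes no time and is no camera call.
- env.job_done(): hands the job in; it is judged then, once.
Trained networks look in the newest picture that a camera, given by its name, has taken for a name from the list of things; names that differ only in an ending like _2 or _b are one class to them, and where a whole thing is asked for, a point or a joint stands for the part that bears it (a point fixed in the world has none). Each returns a list of dicts, best first, with "score" (0 to 1); they miss things now and then, are a little off and sometimes report something else, mostly with a low value. They report only what shows in the picture. A call takes as long as a camera call. They do not tell look-alikes from the thing itself.
- env.boxes_of(camera, target): "bbox" ([left, top, right, bottom] in pixels, round what is visible of it).
- env.pinpoint(camera, target): "location" ([column, row] in pixels: a listed point, or the origin of a listed thing).
The state is a dict: "time_s": time; "qpos": joint angles; "qvel": joint speeds; "effort": joint torques, N m; "ee_pos": TCP position; "ee_rot": TCP orientation; "force": force on the tool from outside, world axes, zero at the start; "torque": the same for the moment, N m; "gripper_width": finger opening in mm; "gripper_force": force on a finger pad.
Only numpy, scipy, OpenCV 4.12 (cv2) and the standard library are available. Lean on these libraries where they do the work, as an engineer would, in place of code of your own. Each camera call takes 0.05 s, during which the arm holds its last target. There are 200 camera calls.

## Working session

There is one attempt and no reset: what is moved stays moved. The work goes in short steps, Python scripts to look and compute and a tool call to move; the robot and the scene stay as the last step left them, time stands still between calls to the robot, and variables do not carry over. Pictures are saved under pics/ and viewed, at most 10 in all, crops included, and the job is handed in when it is done.

Besides the shell and the picture viewer there is one more tool, called after "Call:" in YAML: its name, and indented under it one key for each argument. arm_command: Moves the arm, as the interface text tells. Its arguments: {"type":"object","properties":{"motion":{"type":"array"},"jaw":{"type":"number"},"newtons":{"type":"number"}},"required":["motion"]}

```bash
ls; mkdir -p pics; cat > h.py <<'E'
import numpy as np,cv2
from workcell import env
def snap(n,f):
    p,d=env.grab_frame(n); cv2.imwrite('pics/'+f,p); np.save('pics/'+f+'.npy',d); return p,d
def world(n,u,v,d):
    c=env.camera_model(n); p=np.array([(u-c['cx'])/c['fx'],(v-c['cy'])/c['fy'],1.])*d
    return np.array(c['rotation'])@p+np.array(c['eye'])
def atz(n,u,v,z):
    c=env.camera_model(n); r=np.array(c['rotation'])@np.array([(u-c['cx'])/c['fx'],(v-c['cy'])/c['fy'],1.])
    e=np.array(c['eye']); return e+r*(z-e[2])/r[2]
def proj(n,P):
    c=env.camera_model(n); q=np.array(c['rotation']).T@(np.array(P)-np.array(c['eye'])); return [c['fx']*q[0]/q[2]+c['cx'],c['fy']*q[1]/q[2]+c['cy']]
E
python3 - <<'E'
from h import *
np.set_printoptions(precision=1,suppress=True)
print(env.state())
for n in ('scene','top'):
    p,d=snap(n,n+'0.png'); print(n,env.camera_model(n))
    for t in ('drive','shaft','pulley','collar','boss_top','tape'):
        for f in (env.pinpoint,):
            for r in f(n,t)[:3]:
                u,v=r['location']; dd=d[min(399,max(0,int(v))),min(639,max(0,int(u)))]
                print(t,np.round([u,v],1),round(r['score'],2),dd,world(n,u,v,dd))
    print([ (np.round(r['bbox']),round(r['score'],2)) for r in env.boxes_of(n,'collar')])
E
```

```text
pics
{'time_s': 0.0, 'qpos': array([-76.3,  18.4,  89.7,  -0. ,  72. ,  -1.1]), 'qvel': array([ 0.1, -0. , -0. , -0. , -0. , -0. ]), 'effort': array([  0. , -41.2, -23.2,   0.1,   0. ,  -0. ]), 'ee_pos': array([ 147. , -555.4,  227.1]), 'ee_rot': array([-179.9,   -0. ,   14.8]), 'force': array([-0.9,  0.6, -0.5]), 'torque': array([ 0.,  0., -0.]), 'gripper_force': 0.0, 'gripper_width': 90.67675859777823}
scene {'fx': 380.47180325374893, 'fy': 380.47180325374893, 'cx': 320.6191175837002, 'cy': 194.91894355818252, 'eye': array([-95.1, 549.2, 538.4]), 'rotation': array([-116.3,   -1.6, -135.9])}
drive [255.3 245. ] 0.72 877.2236 [-101939.7 -101295.4 -101306.2]
shaft [254.4 246. ] 0.7 874.0892 [-101338.8 -100694.5 -100705.4]
shaft [248.6 225. ] 0.56 853.6767 [-97386.4 -96742.1 -96753. ]
pulley [251.2 216.2] 0.74 866.28503 [-99480.6 -98836.3 -98847.2]
collar [321.  209.2] 0.54 1104.7675 [-150388.8 -149744.5 -149755.3]
collar [367.8 208.7] 0.53 1090.9574 [-164120.1 -163475.8 -163486.7]
boss_top [252.7 196.2] 0.86 866.3149 [-99809.9 -99165.6 -99176.5]
tape [360.7 185.3] 0.49 1244.3779 [-184
[... 294 characters left out ...]
.1]), 'rotation': array([-176.6,    0.3,  -91.5])}
drive [275.7 178.7] 0.86 1331.584 [-98538.4 -99009.2 -97480.9]
shaft [271.1 176.7] 0.47 1325.8353 [-95801.  -96271.8 -94743.4]
pulley [273.4 174.5] 0.79 1343.7937 [-98277.8 -98748.6 -97220.2]
collar [385.1 198.7] 0.66 1462.4222 [-168893.6 -169364.4 -167836. ]
collar [360.4 164.6] 0.57 1474.617 [-156531.1 -157001.9 -155473.5]
collar [355.3 201.3] 0.54 1471.4465 [-153312.3 -153783.1 -152254.7]
boss_top [270.9 169.8] 0.92 1336.5786 [-96485.4 -96956.2 -95427.8]
tape [423.  157.2] 0.66 1475.186 [-191608.2 -192079.  -190550.6]
[(array([348., 159., 369., 175.]), 0.52), (array([378., 194., 399., 211.]), 0.5), (array([348., 191., 363., 209.]), 0.49)]
```

View pics/scene0.png

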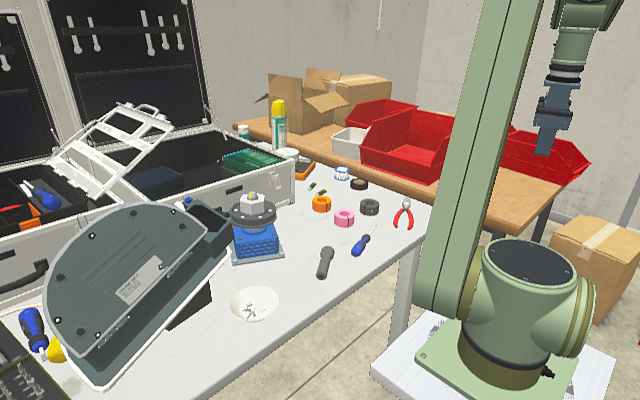

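View pics/top0.png

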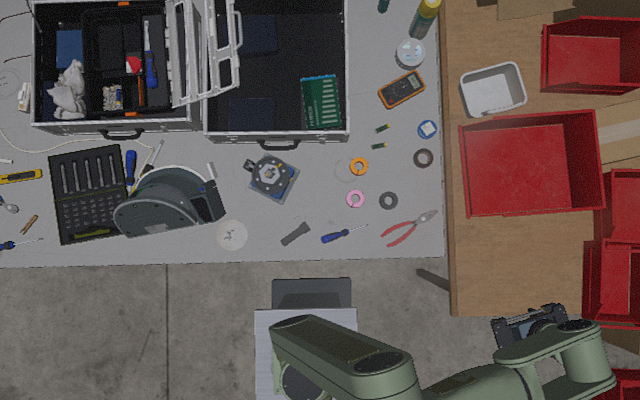

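Scene picture: the dark collar is at (370,207), pink ring at (344,217), orange ring at (321,204) and tape at (360,184). In the top picture they are at (388,200), (355,199), (359,166) and (423,158). The only dark steel ring that isn't the flat tape is the one at (388,200). The pulley is at (271,172). The camera "rotation" turns out to be roll/pitch/yaw, so I'm fixing the helper and making one enlarged crop.

```bash
sed -i "s/np.array(c\['rotation'\])/RR(c)/g" h.py; cat >> h.py <<'E'
from scipy.spatial.transform import Rotation as Ro
def RR(c): return Ro.from_euler('xyz',c['rotation'],degrees=True).as_matrix()
def tri(a,b):
    A=np.zeros((3,3));B=np.zeros(3)
    for n,(u,v) in (('scene',a),('top',b)):
        e=np.array(env.camera_model(n)['eye']); r=atz(n,u,v,0)-e; r/=np.linalg.norm(r); M=np.eye(3)-np.outer(r,r); A+=M;B+=M@e
    return np.linalg.solve(A,B)
def crops(f,*cs):
    ims=[cv2.resize(p[y:y+h,x:x+w],(400,400),interpolation=cv2.INTER_CUBIC) for p,x,y,w,h in cs]
    cv2.imwrite('pics/'+f,np.hstack(ims))
E
python3 - <<'E'
from h import *
np.set_printoptions(precision=1,suppress=True)
t=cv2.imread('pics/top0.png'); s=cv2.imread('pics/scene0.png'); dt=np.load('pics/top0.png.npy'); ds=np.load('pics/scene0.png.npy')
crops('c0.png',(t,236,137,70,70),(t,340,150,100,100))
crops('c1.png',(s,215,180,70,70),(s,300,160,90,90))
def cloud(n,d,x0,x1,y0,y1):
    v,u=np.mgrid[y0:y1,x0:x1]; dd=d[y0:y1,x0:x1]; c=env.camera_model(n)
    P=np.stack([(u-c['cx'])/c['fx'],(v-c['cy'])/c['fy'],np.ones_like(dd)],-1)*dd[...,None]
    return (P@RR(c).T+np.array(c['eye'])).reshape(-1,3)
P=cloud('top',dt,375,402,188,214); Q=P[(P[:,2]>22)&(P[:,2]<40)]; print('collar top',Q.mean(0),Q.min(0),Q.max(0),len(Q))
P=cloud('scene',ds,355,385,195,220); Q=P[(P[:,2]>22)&(P[:,2]<40)]; print('collar scene',Q.mean(0),Q.min(0),Q.max(0),len(Q))
P=cloud('top',dt,240,305,140,205)
for lo,hi in ((40,64),(64,80),(80,100),(100,118),(118,132),(132,145),(145,160)):
    Q=P[(P[:,2]>lo)&(P[:,2]<hi)]
    if len(Q): print(lo,Q.mean(0),Q.min(0),Q.max(0),len(Q))
print('boss',tri((252.7,196.2),(270.9,169.8)),'pul',tri((251.2,216.2),(273.4,174.5)),'drive',tri((255.3,245),(275.7,178.7)),'collar',tri((367.8,208.7),(385.1,198.7)))
E
```

```text
collar top [ 480.7 -265.2   30.1] [ 453.8 -293.5   22.1] [ 506.8 -237.6   39.2] 197
collar scene [ 477.1 -263.3   29.3] [ 451.3 -294.9   22.4] [ 505.4 -236.5   34. ] 164
40 [575.3  96.7  53.8] [495.4   0.7  40.1] [678.  185.9  63.5] 229
64 [642.5  77.9  70.8] [575.8   2.6  64. ] [669.8 171.6  79.4] 248
80 [584.9  71.9  89. ] [505.    5.4  80.1] [668.9 131.7  99.9] 52
100 [559.2  89.3 108.1] [506.7  35.5 100. ] [613.2 144.3 117.9] 770
118 [555.4  82.5 126.5] [531.5  60.2 118.4] [578.6 136.6 132. ] 25
132 [559.4  89.6 138. ] [530.8  59.2 132.6] [588.7 116.6 144.9] 237
145 [559.5  88.7 150.7] [549.3  75.1 145.2] [583.9 101.  156.5] 49
boss [570.   80.6 135.2] pul [566.1  83.8  83.4] drive [560.3  83.5   3.9] collar [ 483.7 -261.4    9.6]
```

View pics/c0.png

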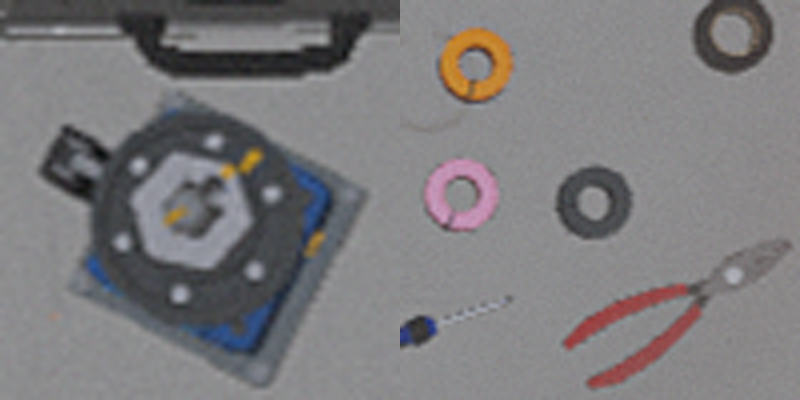

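View pics/c1.png

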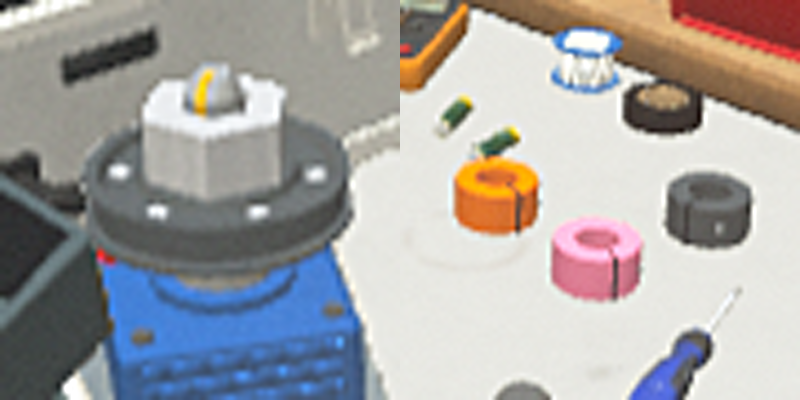

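The crops confirm the collar: a plain dark grey ring at top (388,200). The pulley's yellow keyway mark points to the upper right in the top view, and the shaft's yellow line to the lower left. Next I'll measure those angles, the collar centre and the obstacle heights near the shaft.

```bash
cat >> h.py <<'E'
AX=np.array([560.,88.5])
def yellow(n,p,d,x0,x1,y0,y1):
    hsv=cv2.cvtColor(p,cv2.COLOR_BGR2HSV); m=((hsv[...,0]>=15)&(hsv[...,0]<=32)&(hsv[...,1]>130)&(hsv[...,2]>90)).astype(np.uint8)
    k=np.zeros_like(m);k[y0:y1,x0:x1]=1;m*=k
    c,l,st,ce=cv2.connectedComponentsWithStats(m,connectivity=8)
    for i in range(1,c):
        vv,uu=np.where(l==i); W=np.array([world(n,u,v,d[v,u]) for u,v in zip(uu,vv)]); W=W[W[:,2]>0]
        if len(W)==0: continue
        w=np.median(W,0); print(n,st[i,4],ce[i].round(1),w.round(1),'r %.0f ang %.0f'%(np.hypot(*(w[:2]-AX)),np.degrees(np.arctan2(*(w[:2]-AX)[::-1]))))
E
python3 - <<'E'
from h import *
np.set_printoptions(precision=1,suppress=True)
t=cv2.imread('pics/top0.png'); s=cv2.imread('pics/scene0.png'); dt=np.load('pics/top0.png.npy'); ds=np.load('pics/scene0.png.npy')
yellow('top',t,dt,236,306,137,207); yellow('scene',s,ds,215,290,180,260)
f=400/70
pt=lambda x,y,z:atz('top',236+x/f,137+y/f,z)
for nm,x,y,z in (('lineA',165,222,152),('lineB',187,207,152),('mark boss',228,170,138),('mark rim',250,160,110)):
    w=pt(x,y,z); print(nm,w,np.degrees(np.arctan2(*(w[:2]-AX)[::-1])))
C=[pt(x,y,138) for x,y in ((178,150),(235,165),(255,220),(215,270),(150,255),(130,205))]
m=np.mean(C,0); print('hex',m,[round(float(np.degrees(np.arctan2(*(c-m)[:2][::-1]))),0) for c in C])
C=[pt(x,y,8) for x,y in ((370,190),(260,385),(75,285),(170,90))]; m=np.mean(C,0); print('plate',m,[round(float(np.degrees(np.arctan2(*(c-m)[:2][::-1]))),0) for c in C])
v,u=np.mgrid[0:400,0:640]; c=env.camera_model('top')
P=(np.stack([(u-c['cx'])/c['fx'],(v-c['cy'])/c['fy'],np.ones_like(dt)],-1)*dt[...,None])@RR(c).T+np.array(c['eye'])
P=P[dt>0]; r=np.hypot(P[:,0]-560,P[:,1]-88.5)
for lo,hi in ((70,100),(100,130),(130,160),(160,200),(200,260)):
    Q=P[(r>lo)&(r<hi)]; i=Q[:,2].argmax(); print(lo,hi,Q[i])
K=P[(abs(P[:,0]-480)<40)&(abs(P[:,1]+265)<40)&(P[:,2]>22)]; print('collar minrect',cv2.minEnclosingCircle(K[:,:2].astype(np.float32)), K.mean(0))
E
```

```text
top 14 [278.4 165. ] [588.9  62.1 106.7] r 39 ang -42
top 4 [266.  174.5] [556.3  94.4 154.3] r 7 ang 122
top 4 [290.5 179. ] [554.   33.6  37.1] r 55 ang -96
scene 12 [249.8 196.2] [553.2  98.3 147.2] r 12 ang 125
lineA [552.7  98.1 152. ] 127.26212445160031
lineB [559.9  87.  152. ] -93.35646490350759
mark boss [579.7  67.7 138. ] -46.59240901104677
mark rim [588.2  59.1 110. ] -46.187586346218126
hex [559.6  85.2 138. ] [13.0, -43.0, -100.0, -162.0, 134.0, 83.0]
plate [559.6  86.5   8. ] [-74.0, -166.0, 107.0, 17.0]
70 100 [643.2  36.3  77.6]
100 130 [675.4  84.3 150. ]
130 160 [535.5 244.8 189.3]
160 200 [517.2 265.2 216.9]
200 260 [803.1 158.6 287.6]
collar minrect ((481.4814758300781, -265.5906066894531), 28.037866592407227) [ 480.6 -265.2   30.2]
```

Measurements:
- The axis is at about (559.7, 87.5), with the pulley at about -43° and the key at about 122°. That means turning about +165°.
- The collar is at (481, -265.5), top at z = 30.
- Nothing above z = 190 lies within 130 mm of the axis.

I'll go to a point above the pulley.

Call:
arm_command:
  motion:
    - {"offset": [0.0376,-0.0344,0],"spin": 0}
    - {"offset": [0.0376,-0.0344,0],"spin": 0}
    - {"offset": [0.0376,-0.0344,0],"spin": 0}
    - {"offset": [0.0376,-0.0344,0],"spin": 0}
    - {"offset": [0.0376,-0.0344,0],"spin": 0}
  jaw: 0.0912
  newtons: 8

```text
time_s: 1.42
ee_pos: [285.6, -340.1, 228.2]
ee_rot: [180.0, -0.0, 14.8]
force: [-0.1, -0.7, 0.5]
gripper_width: 91.2
gripper_force: 0.0
```

Call:
arm_command:
  motion:
    - {"offset": [0.0376,-0.0344,0],"spin": 0}
    - {"offset": [0.0376,-0.0344,0],"spin": 0}
    - {"offset": [0.0376,-0.0344,0],"spin": 0}
    - {"offset": [0.0376,-0.0344,0],"spin": 0}
    - {"offset": [0.0376,-0.0344,0],"spin": 0}

```text
time_s: 2.05
ee_pos: [423.4, -125.6, 228.3]
ee_rot: [180.0, -0.0, 14.8]
force: [0.4, -0.2, -0.4]
gripper_width: 91.5
gripper_force: 0.0
```

Call:
arm_command:
  motion:
    - {"offset": [0.0376,-0.0344,0],"spin": 0}
    - {"offset": [0.0376,-0.0344,0],"spin": 0}
    - {"offset": [0.0376,-0.0344,0],"spin": 0}
    - {"offset": [0.0376,-0.0344,0],"spin": 0}
    - {"offset": [0.0376,-0.0344,0],"spin": -0.047}

```text
time_s: 2.68
ee_pos: [561.1, 88.8, 228.1]
ee_rot: [180.0, -0.0, 17.6]
force: [0.1, -0.8, -0.0]
gripper_width: 91.2
gripper_force: 0.0
```

Call:
arm_command:
  motion:
    - {"offset": [0,0,0],"spin": 0}
    - {"offset": [0,0,0],"spin": 0}

```text
time_s: 2.92
ee_pos: [559.8, 86.9, 227.6]
ee_rot: [180.0, 0.1, 17.5]
force: [0.4, 0.1, -0.3]
gripper_width: 91.1
gripper_force: 0.0
```

Call:
arm_command:
  motion:
    - {"offset": [0,0,0.03],"spin": 0}
    - {"offset": [0,0,0.03],"spin": 0}
    - {"offset": [0,0,0.025],"spin": 0}
    - {"offset": [0,0,0.012],"spin": 0}
    - {"offset": [0,0,0],"spin": 0}

```text
time_s: 3.55
ee_pos: [559.8, 86.4, 130.8]
ee_rot: [180.0, 0.1, 17.5]
force: [0.8, -0.5, -0.8]
gripper_width: 91.4
gripper_force: 0.0
```

Call:
arm_command:
  motion:
    - {"offset": [0,0,0],"spin": 0}
    - {"offset": [0,0,0],"spin": 0}
    - {"offset": [0,0,0],"spin": 0}
    - {"offset": [0,0,0],"spin": 0}
  jaw: 0.05
  newtons: 6

```text
time_s: 4.05
ee_pos: [559.9, 88.1, 131.2]
ee_rot: [-179.9, 0.0, 17.5]
force: [-3.0, 9.0, 3.4]
gripper_width: 54.5
gripper_force: 6.6
```

Call:
arm_command:
  motion:
    - {"offset": [0,-0.0015,0],"spin": 0}
    - {"offset": [0,0,0],"spin": 0}

```text
time_s: 4.3
ee_pos: [560.0, 88.4, 131.2]
ee_rot: [179.9, -0.0, 17.5]
force: [-1.0, -1.3, 2.2]
gripper_width: 54.5
gripper_force: 6.0
```

Call:
arm_command:
  motion:
    - {"offset": [0,0,0],"spin": -0.17}
    - {"offset": [0,0,0],"spin": -0.17}
    - {"offset": [0,0,0],"spin": -0.17}
    - {"offset": [0,0,0],"spin": -0.17}
    - {"offset": [0,0,0],"spin": -0.17}

```text
time_s: 4.92
ee_pos: [560.0, 89.2, 131.1]
ee_rot: [-180.0, -0.1, 66.5]
force: [-0.5, 1.0, 0.9]
gripper_width: 54.4
gripper_force: 6.0
```

Call:
arm_command:
  motion:
    - {"offset": [0,0,0],"spin": -0.17}
    - {"offset": [0,0,0],"spin": -0.17}
    - {"offset": [0,0,0],"spin": -0.17}
    - {"offset": [0,0,0],"spin": -0.17}
    - {"offset": [0,0,0],"spin": -0.17}

```text
time_s: 5.55
ee_pos: [559.9, 89.1, 130.9]
ee_rot: [180.0, -0.0, 115.2]
force: [-0.5, 0.9, 1.5]
gripper_width: 54.4
gripper_force: 6.0
```

Call:
arm_command:
  motion:
    - {"offset": [0,0,0],"spin": -0.17}
    - {"offset": [0,0,0],"spin": -0.17}
    - {"offset": [0,0,0],"spin": -0.17}
    - {"offset": [0,0,0],"spin": -0.17}
    - {"offset": [0,0,0],"spin": 0}

```text
time_s: 6.18
ee_pos: [559.7, 89.0, 130.8]
ee_rot: [180.0, -0.0, 153.8]
force: [-0.2, 1.3, 1.4]
gripper_width: 53.7
gripper_force: 6.0
```

```bash
python3 - <<'E'
from h import *
p,d=snap('top','t1.png'); s,e=snap('scene','s1.png')
yellow('top',p,d,236,306,137,207); yellow('scene',s,e,215,290,180,260)
crops('c2.png',(p,236,137,70,70),(s,215,180,70,70)); print(env.state()['torque'],env.state()['force'])
E
```

```text
scene 13 [249.8 196.5] [553.   97.7 146.1] r 12 ang 127
scene 2 [242.5 201.5] [557.  115.5 138.1] r 27 ang 96
scene 7 [239.7 215.6] [553.9 127.2 107.3] r 39 ang 99
[ 0.42106326  0.01675295 -0.07170242] [-0.82392021  1.43993964  0.51396485]
```

View pics/c2.png

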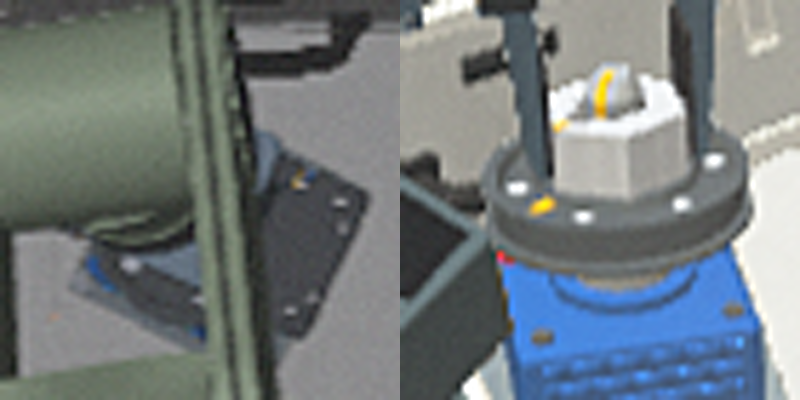

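The scene crop shows the shaft line at about 126° and the keyway mark at about 97°. That leaves about 29° to go. I'll turn that far, then open slightly and let the pulley drop.

Call:
arm_command:
  motion:
    - {"offset": [0,0,0],"spin": -0.17}
    - {"offset": [0,0,0],"spin": -0.17}
    - {"offset": [0,0,0],"spin": -0.16}
    - {"offset": [0,0,0],"spin": 0}
    - {"offset": [0,0,0],"spin": 0}

```text
time_s: 6.9
ee_pos: [559.5, 88.5, 130.3]
ee_rot: [-180.0, -0.1, -177.6]
force: [-0.9, -0.5, -3.7]
gripper_width: 53.8
gripper_force: 6.0
```

Call:
arm_command:
  motion:
    - {"offset": [0,0,0],"spin": 0}
    - {"offset": [0,0,0],"spin": 0}
    - {"offset": [0,0,0],"spin": 0}
    - {"offset": [0,0,0],"spin": 0}
  jaw: 0.06

```text
time_s: 7.4
ee_pos: [560.0, 88.7, 131.2]
ee_rot: [-180.0, 0.0, -177.5]
force: [0.1, 0.5, 0.5]
gripper_width: 59.9
gripper_force: 0.0
```

```bash
python3 - <<'E'
from h import *
s,e=snap('scene','s2.png')
yellow('scene',s,e,215,290,180,260)
E
```

```text
scene 7 [239.1 181.9] [522.6 142.6 206.6] r 66 ang 125
scene 28 [249.6 201.6] [552.2  99.2 136.5] r 13 ang 126
scene 7 [247. 224.] [538.1 119.7  90. ] r 38 ang 125
```

The pulley dropped: its rim mark went from z 107 to 90, and its angle of 125° matches the key. I'll lift off and turn the tool to yaw 90°.

Call:
arm_command:
  motion:
    - {"offset": [0,0,0],"spin": 0}
    - {"offset": [0,0,0],"spin": 0}
    - {"offset": [0,0,-0.03],"spin": 0}
    - {"offset": [0,0,-0.04],"spin": 0}
    - {"offset": [0,0,-0.03],"spin": 0.15}
  jaw: 0.0912

```text
time_s: 8.07
ee_pos: [560.2, 88.8, 232.6]
ee_rot: [180.0, 0.1, 173.7]
force: [0.4, -0.4, 0.1]
gripper_width: 90.8
gripper_force: 0.0
```

Call:
arm_command:
  motion:
    - {"offset": [0,0,0],"spin": 0.163}
    - {"offset": [0,0,0],"spin": 0.163}
    - {"offset": [0,0,0],"spin": 0.163}
    - {"offset": [0,0,0],"spin": 0.163}
    - {"offset": [0,0,0],"spin": 0.163}

```text
time_s: 8.7
ee_pos: [559.8, 88.7, 230.9]
ee_rot: [-180.0, 0.0, 126.9]
force: [-0.5, -0.1, 0.2]
gripper_width: 90.8
gripper_force: 0.0
```

Call:
arm_command:
  motion:
    - {"offset": [0,0,0],"spin": 0.163}
    - {"offset": [0,0,0],"spin": 0.163}
    - {"offset": [0,0,0],"spin": 0.163}
    - {"offset": [0,0,0],"spin": 0.163}
    - {"offset": [0,0,0],"spin": 0}

```text
time_s: 9.32
ee_pos: [559.8, 88.7, 230.9]
ee_rot: [-180.0, 0.0, 90.0]
force: [-0.0, 0.2, 0.3]
gripper_width: 91.1
gripper_force: 0.0
```

Call:
arm_command:
  motion:
    - {"offset": [-0.05,-0.011,0],"spin": 0}
    - {"offset": [-0.05,-0.011,0],"spin": 0}
    - {"offset": [-0.05,-0.011,0],"spin": 0}
    - {"offset": [-0.05,-0.011,0],"spin": 0}
    - {"offset": [-0.05,-0.011,0],"spin": 0}

```text
time_s: 9.95
ee_pos: [503.9, -162.7, 231.1]
ee_rot: [180.0, 0.0, 90.1]
force: [0.6, 0.2, 0.1]
gripper_width: 91.1
gripper_force: 0.0
```

Call:
arm_command:
  motion:
    - {"offset": [-0.05,-0.011,0.04],"spin": 0}
    - {"offset": [-0.05,-0.012,0.04],"spin": 0}
    - {"offset": [-0.004,-0.001,0.03],"spin": 0}
    - {"offset": [0,0,0],"spin": 0}
    - {"offset": [0,0,0],"spin": 0}

```text
time_s: 10.58
ee_pos: [482.0, -261.2, 125.3]
ee_rot: [179.9, 0.1, 90.0]
force: [1.0, -0.5, 0.4]
gripper_width: 91.1
gripper_force: 0.0
```

```bash
python3 - <<'E'
from h import *
np.set_printoptions(precision=1,suppress=True)
p,d=snap('top','t3.png'); s,e=snap('scene','s3.png')
def cl(n,dt,x0,x1,y0,y1):
    v,u=np.mgrid[y0:y1,x0:x1]; dd=dt[y0:y1,x0:x1]; c=env.camera_model(n)
    return ((np.stack([(u-c['cx'])/c['fx'],(v-c['cy'])/c['fy'],np.ones_like(dd)],-1)*dd[...,None])@RR(c).T+np.array(c['eye'])).reshape(-1,3)
P=cl('top',d,240,305,140,205); r=np.hypot(P[:,0]-559.8,P[:,1]-88.7)
for nm,a,b in (('shaft',0,7),('boss',18,25),('rim',36,52)):
    Q=P[(r>a)&(r<b)]; print(nm,np.median(Q,0),len(Q))
Q=P[(P[:,2]>112)&(P[:,2]<128)];print('boss c',cv2.minEnclosingCircle(Q[:,:2].astype(np.float32)))
Q=P[(P[:,2]>136)&(P[:,2]<160)];print('shaft c',cv2.minEnclosingCircle(Q[:,:2].astype(np.float32)))
Q=P[(r<60)&(P[:,2]>84)&(P[:,2]<100)];A=np.c_[Q[:,:2]-AX,np.ones(len(Q))];print('rim plane',np.linalg.lstsq(A,Q[:,2],rcond=None)[0]*[57.3,57.3,1])
cs=cv2.hconcat([cv2.resize(p[137:207,236:306],(400,400)),cv2.resize(s[180:250,215:285],(400,400))]); cv2.imwrite('pics/c3.png',cs)
print(env.state()['ee_pos'])
E
```

```text
shaft [560.   89.3 152.7] 21
boss [558.8  89.3 120. ] 109
rim [557.2  85.7  89.9] 524
boss c ((559.7529296875, 89.83751678466797), 30.465045928955078)
shaft c ((559.542236328125, 89.82015228271484), 11.993131637573242)
rim plane [-0.1  0.  90.8]
[ 482.3 -261.   125.8]
```

View pics/c3.png

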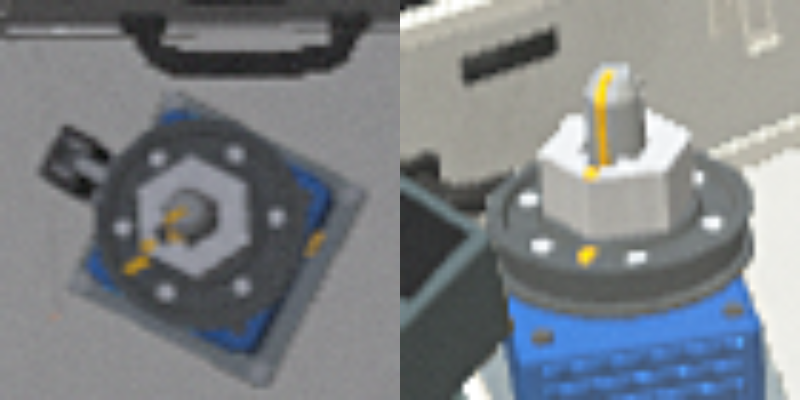

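The pulley is home: boss top at z = 120, rim level, and its marks line up with the shaft line. The lever roller is hidden under the rim. Now I'll grasp the collar with a 4.5 mm correction in y.

Call:
arm_command:
  motion:
    - {"offset": [-0.0045,-0.001,0.04],"spin": 0}
    - {"offset": [0,0,0.035],"spin": 0}
    - {"offset": [0,0,0.02],"spin": 0}
    - {"offset": [0,0,0.008],"spin": 0}
    - {"offset": [0,0,0],"spin": 0}

```text
time_s: 11.3
ee_pos: [480.7, -265.6, 21.8]
ee_rot: [179.9, 0.0, 89.9]
force: [0.3, 0.1, 1.0]
gripper_width: 91.4
gripper_force: 0.0
```

Call:
arm_command:
  motion:
    - {"offset": [0,0,0],"spin": 0}
    - {"offset": [0,0,0],"spin": 0}
    - {"offset": [0,0,0],"spin": 0}
    - {"offset": [0,0,0],"spin": 0}
  jaw: 0.045
  newtons: 20

```text
time_s: 11.8
ee_pos: [480.2, -265.8, 21.4]
ee_rot: [180.0, 0.0, 89.9]
force: [0.2, -0.6, 1.9]
gripper_width: 56.1
gripper_force: 20.0
```

Call:
arm_command:
  motion:
    - {"offset": [0,0,-0.03],"spin": 0}
    - {"offset": [0,0,-0.05],"spin": 0}
    - {"offset": [0,0,-0.05],"spin": 0}
    - {"offset": [0,0,-0.05],"spin": 0}
    - {"offset": [0.02,0.005,-0.028],"spin": 0}

```text
time_s: 12.42
ee_pos: [485.4, -246.6, 231.6]
ee_rot: [179.8, 0.1, 89.8]
force: [0.1, 0.3, -3.0]
gripper_width: 55.7
gripper_force: 20.0
```

Call:
arm_command:
  motion:
    - {"offset": [0.05,0.011,0],"spin": 0}
    - {"offset": [0.05,0.011,0],"spin": 0}
    - {"offset": [0.05,0.011,0],"spin": 0}
    - {"offset": [0.05,0.011,0],"spin": 0}
    - {"offset": [0.05,0.011,0],"spin": 0}

```text
time_s: 13.05
ee_pos: [540.3, 5.8, 228.5]
ee_rot: [-179.9, 0.0, 89.9]
force: [0.3, 0.1, -2.7]
gripper_width: 56.1
gripper_force: 20.0
```

Call:
arm_command:
  motion:
    - {"offset": [0.045,0.01,0],"spin": 0}
    - {"offset": [0.03,0.008,0],"spin": 0}
    - {"offset": [0.009,0.002,0],"spin": 0}
    - {"offset": [0,0,0],"spin": 0}
    - {"offset": [0,0,0],"spin": 0}

```text
time_s: 13.68
ee_pos: [560.4, 87.0, 228.9]
ee_rot: [-180.0, 0.0, 89.8]
force: [0.8, 0.0, -3.2]
gripper_width: 55.9
gripper_force: 20.0
```

```bash
python3 - <<'E'
from h import *
np.set_printoptions(precision=1,suppress=True)
s,e=snap('scene','s4.png'); st=env.state(); print(st['ee_pos'],st['gripper_width'],proj('scene',[560,88.7,208]),proj('scene',[560,88.7,152]))
cv2.imwrite('pics/c4.png',cv2.resize(s[140:250,190:310],(720,660))[:600])
E
```

```text
[560.5  86.9 229. ] 56.04986058005877 [np.float64(249.66868619687835), np.float64(169.48448368312123)] [np.float64(251.01607939200622), np.float64(192.03172668497118)]
```

View pics/c4.png

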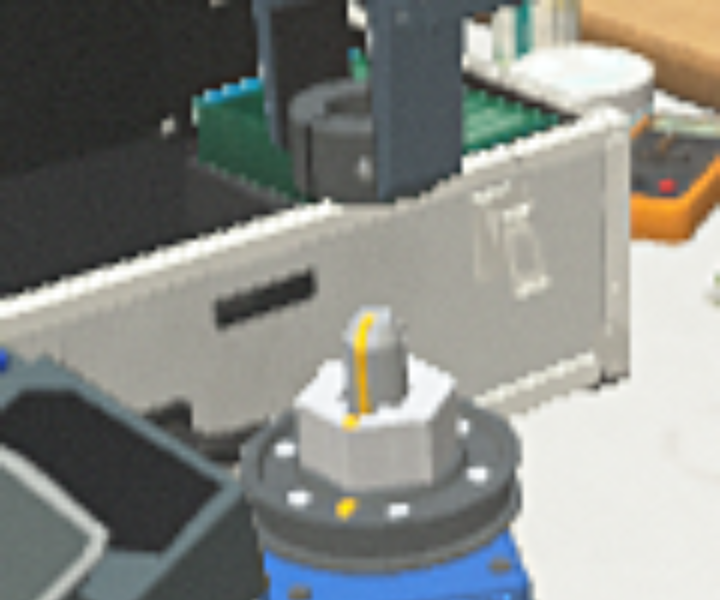

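The collar is held level above the shaft, around crop (350,140). I'll correct about 1.8 mm in y, then go down while watching the force.

Call:
arm_command:
  motion:
    - {"offset": [0.0018,-0.0005,0.02],"spin": 0}
    - {"offset": [0,0,0.02],"spin": 0}
    - {"offset": [0,0,0.01],"spin": 0}
    - {"offset": [0,0,0],"spin": 0}
    - {"offset": [0,0,0],"spin": 0}

```text
time_s: 14.35
ee_pos: [560.9, 89.8, 179.9]
ee_rot: [179.9, -0.0, 89.9]
force: [0.3, -0.5, -2.0]
gripper_width: 55.8
gripper_force: 20.0
```

Call:
arm_command:
  motion:
    - {"offset": [0,0,0.004],"spin": 0}
    - {"offset": [0,0,0.004],"spin": 0}
    - {"offset": [0,0,0.004],"spin": 0}
    - {"offset": [0,0,0],"spin": 0}

```text
time_s: 14.85
ee_pos: [560.0, 90.0, 166.6]
ee_rot: [-179.9, 0.0, 89.9]
force: [0.2, -0.8, -1.7]
gripper_width: 56.1
gripper_force: 20.0
```

Call:
arm_command:
  motion:
    - {"offset": [-0.0008,0,0.004],"spin": 0}
    - {"offset": [0,0,0.004],"spin": 0}
    - {"offset": [0,0,0.004],"spin": 0}
    - {"offset": [0,0,0],"spin": 0}

```text
time_s: 15.35
ee_pos: [560.0, 89.1, 154.6]
ee_rot: [-179.9, 0.0, 89.9]
force: [0.0, 0.5, -2.0]
gripper_width: 56.2
gripper_force: 20.0
```

Call:
arm_command:
  motion:
    - {"offset": [0,0,0.004],"spin": 0}
    - {"offset": [0,0,0.004],"spin": 0}
    - {"offset": [0,0,0.002],"spin": 0}
    - {"offset": [0,0,0],"spin": 0}

```text
time_s: 15.85
ee_pos: [560.2, 89.1, 144.8]
ee_rot: [-180.0, 0.0, 89.9]
force: [0.1, -0.9, -1.7]
gripper_width: 55.8
gripper_force: 20.0
```

Call:
arm_command:
  motion:
    - {"offset": [0,0,0.002],"spin": 0}
    - {"offset": [0,0,0.001],"spin": 0}
    - {"offset": [0,0,0],"spin": 0}

```text
time_s: 16.23
ee_pos: [560.2, 89.1, 142.0]
ee_rot: [-180.0, 0.0, 89.9]
force: [0.6, 0.6, -3.0]
gripper_width: 55.7
gripper_force: 20.0
```

Call:
arm_command:
  motion:
    - {"offset": [0,0,0],"spin": 0}
    - {"offset": [0,0,0],"spin": 0}
    - {"offset": [0,0,0],"spin": 0}
    - {"offset": [0,0,0],"spin": 0}
  jaw: 0.0912

```text
time_s: 16.73
ee_pos: [560.4, 89.1, 142.2]
ee_rot: [180.0, 0.0, 89.9]
force: [0.3, -0.8, 0.7]
gripper_width: 90.7
gripper_force: 0.0
```

Call:
arm_command:
  motion:
    - {"offset": [0,0,-0.03],"spin": 0}
    - {"offset": [0,0,-0.04],"spin": 0}
    - {"offset": [0,0,-0.03],"spin": 0}
    - {"offset": [-0.05,0,0],"spin": 0}
    - {"offset": [-0.05,0,0],"spin": 0}

```text
time_s: 17.35
ee_pos: [560.3, -11.5, 242.7]
ee_rot: [179.9, 0.0, 90.0]
force: [1.1, -0.3, 0.2]
gripper_width: 91.1
gripper_force: 0.0
```

Call:
arm_command:
  motion:
    - {"offset": [-0.05,0,0],"spin": 0}
    - {"offset": [-0.05,0,0],"spin": 0}
    - {"offset": [-0.05,0,0],"spin": 0}
    - {"offset": [0,0,0],"spin": 0}

```text
time_s: 17.85
ee_pos: [559.5, -163.9, 241.9]
ee_rot: [-180.0, 0.0, 89.6]
force: [-0.8, 1.3, 0.3]
gripper_width: 91.3
gripper_force: 0.0
```

```bash
python3 - <<'E'
from h import *
np.set_printoptions(precision=1,suppress=True)
p,d=snap('top','t5.png'); s,e=snap('scene','s5.png')
v,u=np.mgrid[140:205,240:305]; dd=d[140:205,240:305]; c=env.camera_model('top')
P=((np.stack([(u-c['cx'])/c['fx'],(v-c['cy'])/c['fy'],np.ones_like(dd)],-1)*dd[...,None])@RR(c).T+np.array(c['eye'])).reshape(-1,3)
r=np.hypot(P[:,0]-559.8,P[:,1]-88.9)
for nm,a,b in (('collar',15,26),('rim',38,52)):
    Q=P[(r>a)&(r<b)]; print(nm,np.median(Q,0),len(Q)); m=np.median(Q[:,2]); Q=Q[abs(Q[:,2]-m)<5]; A=np.c_[Q[:,:2]-AX,np.ones(len(Q))];print(' plane',np.linalg.lstsq(A,Q[:,2],rcond=None)[0]*[57.3,57.3,1])
crops('c5.png',(p,236,137,70,70),(s,215,175,70,70)); print(env.state()['ee_pos'],env.state()['gripper_width'])
E
```

```text
collar [560.   88.9 149.9] 190
 plane [ -0.5   0.9 150. ]
rim [557.3  85.6  90. ] 457
 plane [-0.  -0.7 90.1]
[ 559.6 -160.8  242. ] 91.19285078677927
```

View pics/c5.png

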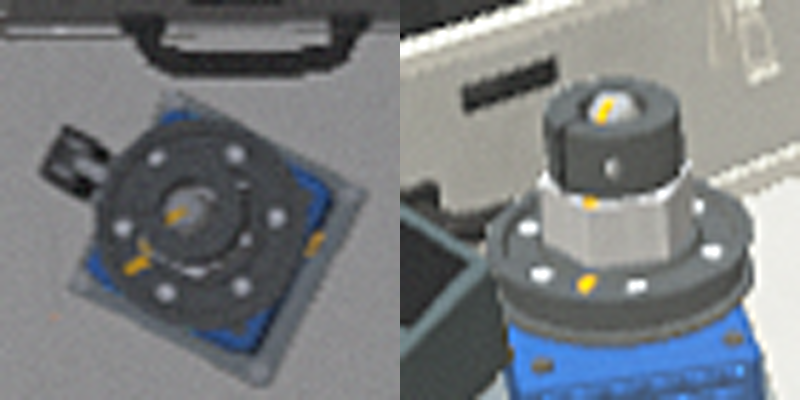

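The collar lies flat on the boss, top at z = 150 as expected. The pulley is home and level, and the robot is clear.

```bash
python3 -c "
from workcell import env
print(env.job_done())"
```

```text
the job is handed in; nothing more can be done
None
```

The job is handed in at about 18 s: the pulley sits home over the key and the collar lies flat on its boss, both confirmed by depth; the lever, hidden under the rim, was not seen, and I did not re-check the bystanders.

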